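# Close the slide case without rattling the slides

## Robot

A 6-joint arm with a two-finger parallel gripper is mounted at the origin on the work surface. World frame = base frame: x ahead of the robot, y to its left, z up, the work surface at z = 0. Lengths are in m, angles in degrees, forces in N, time in s.
With the tool pointing down it reaches from about 0.4 to 0.825 m from the base axis. Payload 7 kg.
Tool frame: the origin (TCP) lies at the very end of the fingers, on their centre line; the grasp point (between the pads) lies 19 mm behind it; x points along the fingers, y is the direction in which the jaws open and shut, and the axes are right-handed (so a half turn about x gives the same grasp; the last joint's range is limited). The gripper opens to 88 mm and grips with 3 to 60 N. Pads are 19 mm wide; open, the fingers measure 130 mm over their backs; the gripper's body (78 mm by 193 mm) begins 47 mm behind the grasp point.
Start: joints at [-57.634, 20.546, 0.682, 0, -70.136, -16.507], TCP at [0.184, -0.649, 0.227] pointing down, gripper open.
Joint ranges: [-176.03, 176.03], [-82.01, 121.73], [-58.28, 71.71], [-173.87, 95.51], [-174.79, -0.11], [-173.66, 173.66]. Speed limits (degrees/s): [136.94, 136.94, 172.46, 180, 180, 180].

## Interface

Orientations are given as [roll, pitch, yaw] about the fixed x, y, z axes, in that order (R = Rz(yaw) Ry(pitch) Rx(roll)).
In Python, from plant import monitor, eyes, ticket gives the robot as it stands. The module is installed in compiled form; this text tells all that it offers.
- The arm moves only by the shell command python3 -m crank 'ROWS'. ROWS is JSON, a list of rows, each an object with "linear": the shift along the world's x, y, z in units of 60 mm (1.0 is 60 mm), a list of three; "rot": the turn, a rotation vector about the world's x, y, z in units of 5 degrees (1.0 is 5 degrees), a list of three; "hand": the opening, from 0 (shut) to 1 (fully open). In form: [{"linear": [tx, ty, tz], "rot": [ax, ay, az], "hand": hand}, ...]. A call has 1 to 20 rows; each row shifts and turns the pose as measured when the row begins; what a row does not reach is not made up. A row lasts 1/8 s, in which the tool goes at most 62.5 mm and 10.7 degrees, less where a joint would pass 70% of its speed; a pose out of reach is approached as far as the arm can. A call is refused whole if a number of a shift passes 1 or a number of a turn 1, either way. A call with a gripper value outside its range is refused whole. The fingers move at their own pace and stop on an object; the grip force is fixed at half the most. Time passes only in rows, so rows that do not move let the fingers close. It gives the time, the measured TCP pose, the force and the opening at its end, in the units of the state.
- monitor.get_obs(): the state, without advancing time (a new reading comes with each control period).
- eyes.snapshot(name): name is "side" or "top"; returns a dict with "image" (420x560x3 uint8, red, green, blue), "depth" (420x560 float32, m along the optical axis (not along the pixel's ray), 0 where there is no reading), "K" (3x3 intrinsics, pixels), "camera_from_world" (4x4, takes a point from world to camera coordinates). Camera axes: x right, y up, looking along -z (the intrinsics and any distortion apply to the point x, -y, -z); pixel columns grow to the right and rows downward; lengths in m; the calibration is good to about 2 mm. A picture is of the moment at which its call begins.
- ticket.close_job(): hands the job in, once; it reports no verdict.
The state is a dict: "clock": time; "joint_pos": joint angles; "qvel": joint speeds; "tau": joint torques, N m; "tool_pos": TCP position; "orientation": TCP orientation; "force": force on the tool from outside, world axes, zero at the start; "moment": the same for the moment, N m; "opening": finger opening in m.
Only numpy, scipy, OpenCV 4.12 (cv2) and the standard library are available. Lean on these libraries where they do the work, as an engineer would, in place of code of your own. Each camera call takes 0.05 s, during which the arm holds its last target.

## Task

The lid of the microscope-slide case is leaning open: push it from behind with a fingertip until it tips over and falls towards you by itself, catch it on the back of a finger while it is still clearly open, and lower it on the finger slowly and all the way until it lies fully shut, never letting it drop or slam on the glass slides. Do not pinch or grip anything, do not lift or shove the case, leave the other things where they stand, and end clear of everything.

Things in the scene. Friction and masses are not known exactly. Their poses are not given: they have to be found in the camera images.
- slide_case: Grey plastic microscope-slide case, an open tray 120 mm (its x) by 180 mm (its y) by 70 mm tall, full of glass slides standing in grooves; loose on the bench, about 1 kg. Origin: centre of its underside. Its -x side is the front, facing roughly towards the robot; the lid is hinged along the top of its +x (far) side. About 100 mm is free of things in front of it and behind it.
- case_lid (a joint): Angle of the lid in rad: 0 is shut flat on the rim, about 1.57 upright, 1.8 is fully open against its stop, leaning back away from the robot, where it rests at the start. It balances at about 1.51; on the robot's side of that it falls shut by itself. The lid weighs about 0.2 kg and its hinge has a weak damper: left alone it needs about 3 s from just past balance (1.43) down to 0.5 and then comes down at about 1.1 rad/s.
- lid_hinge (a point): Point on the hinge axis, at the middle of its length, on the underside plane of the lid: 60 mm behind the case's centre, 70 mm above the bench. The hinge axis runs along the case's y.
- lid_lip (a point): Middle of the lid's free edge, on its underside. The lid is a flat grey plate 180 mm wide, 8 mm thick, 140 mm from hinge to this edge; when shut, the edge sticks out 20 mm past the front of the case along its whole width, 70 mm above the bench, so that a finger in front of the case can be under it.
- reagent: Bystander: amber glass bottle with black cap, 48 mm across, 110 mm tall, beside one end of the slide case. Origin: centre of its underside. To be left where it stands.
- jar: Bystander: white screw jar, 52 mm across, 70 mm tall, beside one end of the slide case. Origin: centre of its underside. To be left where it stands.
- beaker: Bystander: glass beaker, 70 mm across, 90 mm tall. Origin: centre of its underside. To be left where it stands.
- slip_box: Bystander: white plastic box 60 x 40 x 30 mm. Origin: centre of its underside. To be left where it stands.
- oil: Bystander: small amber bottle, 30 mm across, 60 mm tall. Origin: centre of its underside. To be left where it stands.
- pot: Bystander: flat white pot, 60 mm across, 35 mm tall. Origin: centre of its underside. To be left where it stands.

How it is judged:
By the outcome, as a careful person would: the job done as asked, in the order asked, and still so for the second after the job is handed in, with the robot touching nothing.
It also fails if it takes over 46 s, if anything falls off the work surface, if the arm or the gripper's body presses on something with over 40 N, if the wrist force passes 120 N, or if a joint passes its speed limit or range.

## Working session

There is one attempt and no reset: what is moved stays moved. The work goes in short steps, Python scripts to look and compute and a shell command to move; the robot and the scene stay as the last step left them, time stands still between calls to the robot, and variables do not carry over. Pictures are saved under pics/ and viewed, and the job is handed in when it is done.

```bash
mkdir -p pics; cat > h.py <<'E'
import numpy as np, cv2
from plant import monitor, eyes, ticket
def shot(name,fn):
    s=eyes.snapshot(name); cv2.imwrite('pics/'+fn,s['image'][:,:,::-1]); np.savez('pics/'+fn+'.npz',**s); return s
def world(s):
    d=s['depth']; K=s['K']; h,w=d.shape
    u,v=np.meshgrid(np.arange(w),np.arange(h))
    x=(u-K[0,2])/K[0,0]*d; y=(v-K[1,2])/K[1,1]*d
    P=np.stack([x,-y,-d,np.ones_like(d)],-1)
    return (P@np.linalg.inv(s['camera_from_world']).T)[...,:3]
E
python3 - <<'E'
from h import *
o=monitor.get_obs()
print(o)
for n in('side','top'):
    s=shot(n,n+'0.png'); print(s['K'],np.linalg.inv(s['camera_from_world']))
E
```

```text
{'clock': 0.0, 'joint_pos': array([-5.76339339e+01,  2.05917147e+01,  6.31117404e-01, -2.07202346e-02,
       -7.01364621e+01, -1.65061780e+01]), 'qvel': array([-0.01107794,  0.01478422, -0.0154909 , -0.0662648 , -0.03910329,
        0.02052135]), 'tau': array([-3.73591929e-04, -5.82723820e+01,  2.93048304e+01,  6.99739963e+00,
        6.84063751e-03, -1.61254188e-04]), 'tool_pos': array([ 0.18428689, -0.6488159 ,  0.22559748]), 'orientation': array([ 95.16025114,  89.90100483, 111.01308246]), 'force': array([-0.49301621,  0.00687813,  0.51945873]), 'moment': array([0.0007845 , 0.02506728, 0.06845843]), 'opening': 0.08827373902692445}
[[383.28319642   0.         278.79519646]
 [  0.         383.28319642 209.81437175]
 [  0.           0.           1.        ]] [[-0.72217866  0.52842313 -0.4463485   0.00632082]
 [-0.69163823 -0.54257636  0.47670479  0.56166645]
 [ 0.0097237   0.65297771  0.7573147   0.9815013 ]
 [ 0.          0.          0.          1.        ]]
[[407.6352056    0.         273.28564626]
 [  0.         407.6352056  207.86532678]
 [  0.           0.           1.        ]] [[ 2.25717922e-02  9.87589734e-01 -1.55425324e-01  3.76699926e-01]
 [-9.99740027e-01  2.27985333e-02 -3.23799910e-04  4.23640380e-03]
 [ 3.22368794e-03  1.55392226e-01  9.87847591e-01  1.22054142e+00]
 [ 0.00000000e+00  0.00000000e+00  0.00000000e+00  1.00000000e+00]]
```

View pics/top0.png

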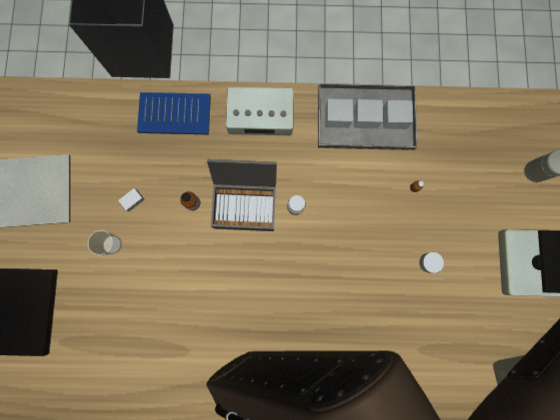

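View pics/side0.png

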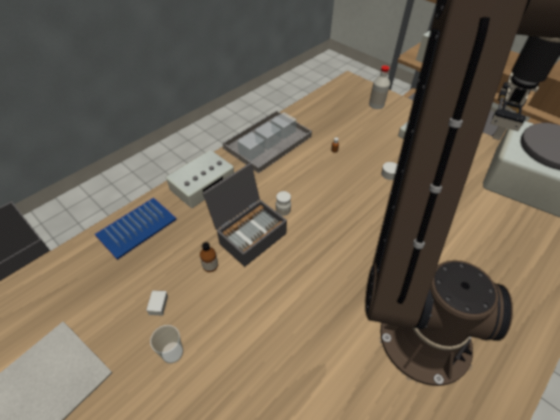

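The case is at about (244,208) in the top view, with its lid up at (243,172). The reagent is at (190,200) on its left and the jar at (297,205) on its right. A grey instrument stands behind it at (260,110). Next I measure.

```bash
python3 - <<'E'
from h import *
s=dict(np.load('pics/top0.png.npz')); W=world(s)
for u,v in[(213,187),(213,228),(274,229),(275,189),(209,161),(276,163),(243,172),(243,164),(243,182),(190,200),(187,197),(297,204),(228,90),(228,132),(292,132),(260,97),(240,145),(240,225),(240,240),(150,125),(320,145),(262,131)]: print(u,v,W[v,u].round(4))
# points in region
m=(W[...,0]>.25)&(W[...,0]<.75)&(W[...,1]>-.1)&(W[...,1]<.35)
z=W[...,2]
# rim points
r=m&(z>.064)&(z<.076)
big=np.zeros_like(r);big[180:235,205:280]=1
p=W[r&big.astype(bool)]
print(len(p)); 
rect=cv2.minAreaRect((p[:,:2]*1000).astype(np.float32)); print(rect)
# bystanders
for nm,(u0,u1,v0,v1) in dict(reagent=(178,204,188,212),jar=(284,310,192,218),inst=(222,298,85,138)).items():
    q=W[v0:v1,u0:u1].reshape(-1,3); q=q[q[:,2]>.02]; print(nm,q.min(0).round(3),q.max(0).round(3),np.median(q[q[:,2]>q[:,2].max()-.01],0).round(3))
# lid
q=W[155:192,200:282].reshape(-1,3); q=q[(q[:,2]>.09)&(q[:,2]<.25)]
c=q.mean(0); n=np.linalg.svd(q-c)[2][2]; print('lid',len(q),c,n,q.min(0),q.max(0))
s=dict(np.load('pics/side0.png.npz')); W=world(s)
q=W[165:235,200:265].reshape(-1,3); q=q[(q[:,2]>.085)&(q[:,2]<.25)&(q[:,0]<.66)]
c=q.mean(0); n=np.linalg.svd(q-c)[2][2]; print('lid',len(q),c,n,q.min(0),q.max(0))
big=cv2.resize(s['image'][140:290,140:340],None,fx=4,fy=4,interpolation=cv2.INTER_CUBIC); cv2.imwrite('pics/sz.png',big[:,:,::-1])
E
```

```text
213 187 [0.6148 0.1797 0.0687]
213 228 [ 0.5037  0.1851 -0.0042]
274 229 [0.5043 0.001  0.0014]
275 189 [0.6122 0.0009 0.073 ]
209 161 [0.6536 0.1718 0.2079]
276 163 [6.532e-01 2.000e-04 2.047e-01]
243 172 [0.6402 0.0881 0.1538]
243 164 [0.6513 0.0856 0.1946]
243 182 [0.6264 0.092  0.0916]
190 200 [0.572  0.2399 0.0875]
187 197 [0.5766 0.2444 0.1083]
297 204 [ 0.5704 -0.063   0.0706]
228 90 [0.911  0.148  0.0712]
228 132 [0.7986 0.1491 0.0185]
292 132 [ 0.8062 -0.0479  0.0103]
260 97 [0.8915 0.0518 0.0704]
240 145 [ 7.640e-01  1.125e-01 -3.000e-04]
240 225 [0.5058 0.0975 0.075 ]
240 240 [ 0.4692  0.1021 -0.0012]
150 125 [0.8172 0.3917 0.0136]
320 145 [ 0.7619 -0.1332  0.0246]
262 131 [0.7968 0.044  0.0396]
515
((562.6019287109375, 90.79885864257812), (180.04188537597656, 123.69963836669922), 88.9926528930664)
reagent [0.377 0.004 0.023] [0.601 0.272 1.221] [0.377 0.004 1.221]
jar [ 0.377 -0.086  0.021] [0.597 0.004 1.221] [0.377 0.004 1.221]
inst [ 0.377 -0.048  0.02 ] [0.928 0.152 1.221] [0.377 0.004 1.221]
lid 1496 [0.64187141 0.08896246 0.15719385] [-0.97057226  0.01975538  0.23999835] [ 0.62355723 -0.00073626  0.0900201 ] [0.66134806 0.17871957 0.21053494]
lid 1929 [0.63882824 0.09322913 0.15116473] [-0.97331681  0.02108173  0.22849497] [ 0.61993487 -0.00282394  0.08505196] [0.6598943  0.17917228 0.21109496]
```

View pics/sz.png

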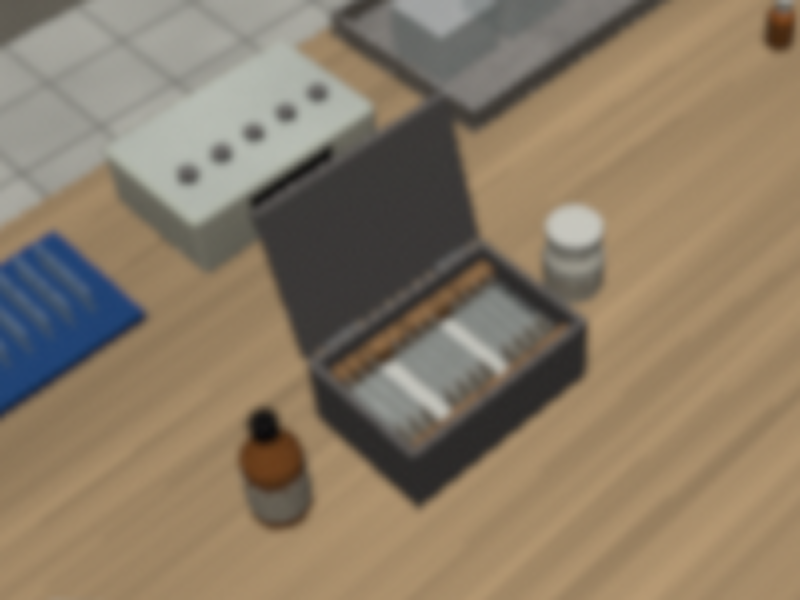

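```bash
cat >> h.py <<'E'
from scipy.spatial.transform import Rotation as Ro
def st(p=None, sgn=1, yaw=-1.2):
    o=monitor.get_obs(); R=Ro.from_euler('xyz',o['orientation'],degrees=True); M=R.as_matrix()
    print('t %.2f'%o['clock'],'tcp',o['tool_pos'].round(4),'xt',M[:,0].round(3),'yt',M[:,1].round(3),'J',o['joint_pos'].round(1),'F',o['force'].round(2),'op',round(o['opening'],3))
    if p is not None:
        a=np.radians(p); X=np.array([np.cos(a),0,-np.sin(a)]); Y=sgn*np.array([np.sin(a),0,np.cos(a)])
        T=Ro.from_euler('z',yaw,degrees=True)*Ro.from_matrix(np.stack([X,Y,np.cross(X,Y)],1))
        print('rot to target (deg)',(T*R.inv()).as_rotvec(degrees=True).round(1))
E
python3 -c "
from h import *
st(90,1);st(90,-1)"
```

```text
t 0.10 tcp [ 0.1843 -0.6489  0.2257] xt [-0.001  0.001 -1.   ] yt [-0.273  0.962  0.001] J [-57.6  20.6   0.6  -0.  -70.1 -16.5] F [0.5  0.06 0.03] op 0.087
rot to target (deg) [-1.000e-01  1.000e-01 -1.071e+02]
t 0.10 tcp [ 0.1843 -0.6489  0.2257] xt [-0.001  0.001 -1.   ] yt [-0.273  0.962  0.001] J [-57.6  20.6   0.6  -0.  -70.1 -16.5] F [0.5  0.06 0.03] op 0.087
rot to target (deg) [-0.  -0.1 72.9]
```

```bash
python3 -m crank '[{"linear":[0.2,0.5,0.5],"rot":[0,0,0.98],"hand":0},{"linear":[0.32,0.82,0.5],"rot":[0,0,0.98],"hand":0},{"linear":[0.32,0.82,0.3],"rot":[0,0,0.98],"hand":0},{"linear":[0.32,0.82,0],"rot":[0,0,0.98],"hand":0},{"linear":[0.32,0.82,0],"rot":[0,0,0.98],"hand":0},{"linear":[0.32,0.82,0],"rot":[0,0,0.98],"hand":0},{"linear":[0.32,0.82,0],"rot":[0,0,0.98],"hand":0},{"linear":[0.32,0.82,0],"rot":[0,0,0.98],"hand":0},{"linear":[0.32,0.82,0],"rot":[0,0,0.98],"hand":0},{"linear":[0.32,0.82,0],"rot":[0,0,0.98],"hand":0},{"linear":[0.32,0.82,0],"rot":[0,0,0.98],"hand":0},{"linear":[0.32,0.82,0],"rot":[0,0,0.98],"hand":0},{"linear":[0.32,0.82,0],"rot":[0,0,0.98],"hand":0},{"linear":[0.32,0.82,0],"rot":[0,0,0.98],"hand":0},{"linear":[0.2,0.4,0],"rot":[0,0,0.9],"hand":0}]'; python3 -c "
from h import *
st(45,-1)"
```

```text
clock: 1.98
tool_pos: [0.4586, 0.0677, 0.3005]
orientation: [80.2, 89.6, 171.4]
force: [-0.4, -0.5, 0.5]
opening: 0.0009
t 1.98 tcp [0.4586 0.0677 0.3005] xt [-0.007  0.001 -1.   ] yt [-1.    -0.021  0.007] J [ 32.6  -2.2 -17.2  -0.3 -75.2 -31.4] F [-0.35 -0.52  0.47] op 0.001
rot to target (deg) [ -0.1 -45.4  -2.3]
```

```bash
python3 -m crank '[{"linear":[0,0.04,0],"rot":[0,-1,0],"hand":0},{"linear":[0,0.04,0],"rot":[0,-1,0],"hand":0},{"linear":[0,0.04,0],"rot":[0,-1,0],"hand":0},{"linear":[0,0.04,0],"rot":[0,-1,0],"hand":0},{"linear":[0,0.04,0],"rot":[0,-1,0],"hand":0},{"linear":[0,0.04,0],"rot":[0,-1,-0.1],"hand":0},{"linear":[0,0.04,0],"rot":[0,-1,-0.1],"hand":0},{"linear":[0,0.04,0],"rot":[0,-1,-0.1],"hand":0},{"linear":[0,0.04,0],"rot":[0,-1,-0.1],"hand":0},{"linear":[0,0,-0.8],"rot":[0,0,0],"hand":0},{"linear":[0,0,-0.8],"rot":[0,0,0],"hand":0},{"linear":[0,0,-0.8],"rot":[0,0,0],"hand":0},{"linear":[0,0,-0.8],"rot":[0,0,0],"hand":0}]'; python3 -c "
from h import *
st(45,-1); shot('side','side1.png'); shot('top','top1.png')"
```

```text
clock: 3.6
tool_pos: [0.5136, 0.1236, 0.2516]
orientation: [-91.9, 55.2, -3.2]
force: [0.0, 0.3, -0.2]
opening: 0.0007
t 3.60 tcp [0.5136 0.1236 0.2516] xt [ 0.57  -0.032 -0.821] yt [-0.821  0.013 -0.57 ] J [ 43.9 -12.1 -58.2  55.3 -30.5 -90.8] F [ 0.03  0.3  -0.2 ] op 0.001
rot to target (deg) [  0.8 -10.3   0.5]
```

View pics/side1.png

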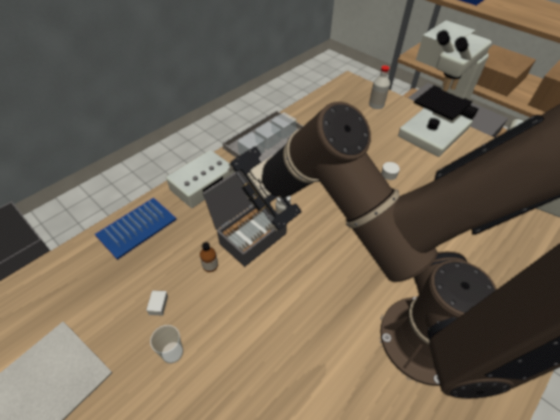

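View pics/top1.png

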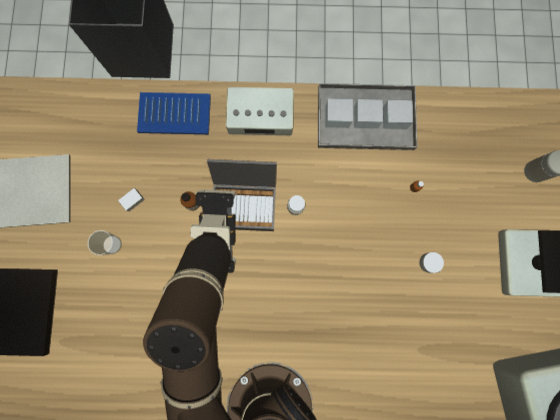

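Pitching the tool forward this close to the base is out of reach: joint 3 is at its stop, and the pose fell short at (0.514, 0.124, 0.252). Nothing has been touched. I'll fit a kinematic model and check a finger coming in sideways, pointing +y and down at the right end of the lid.

```bash
cat > kin.py <<'E'
import numpy as np, itertools
from scipy.optimize import least_squares
from scipy.spatial.transform import Rotation as Ro
D=[([-57.634,20.59,.631,-.02,-70.136,-16.506],[.1843,-.6488,.2256],[95.16,89.90,111.013]),
([32.6,-2.2,-17.2,-.3,-75.2,-31.4],[.4586,.0677,.3005],[80.2,89.6,171.4]),
([43.9,-12.1,-58.2,55.3,-30.5,-90.8],[.5136,.1236,.2516],[-91.9,55.2,-3.2])]
def R(ax,a): return Ro.from_euler(ax,a,degrees=True).as_matrix()
def fk(q,P,s):
    r0,off,h,a2,a3,ex,L,c6=P
    A=R('z',q[0]); p=A@[r0,off,h]
    B=A@R('y',q[1]); p=p+B@[0,0,a2]
    C=B@R('y',-q[2]); p=p+C@[a3,0,ex]
    E=C@R('x',s[0]*q[3])@R('y',-q[4])
    p=p+E@[L,0,0]
    return p,E@R('x',s[1]*q[5]+c6)
def fit():
    best=None
    for s in itertools.product((1,-1),(1,-1)):
      for c0 in(0,90,180,-90):
        def f(P):
            e=[]
            for q,x,o in D:
                p,M=fk(q,P,s); e+=list((p-x)*10); e+=list((Ro.from_matrix(M)*Ro.from_euler('xyz',o,degrees=True).inv()).as_rotvec())
            return e+[P[5]*1e-3]
        r=least_squares(f,[.02,-.19,.2,.6,.44,0,.3,c0])
        if best is None or r.cost<best[0]: best=(r.cost,r.x,s,r.fun)
    return best
LO=np.array([-176,-82,-58.2,-173.8,-174.7,-.2,])
lo=[-176,-82,-58.2,-173.8,-174.7,-173.6];hi=[176,121.7,71.7,95.5,-.2,173.6]
def ik(p,M,P,s,q0s):
    out=None
    for q0 in q0s:
        f=lambda q:np.r_[(fk(q,P,s)[0]-p)*10,Ro.from_matrix(fk(q,P,s)[1]@M.T).as_rotvec()]
        r=least_squares(f,np.clip(q0,np.array(lo)+.1,np.array(hi)-.1),bounds=(lo,hi),x_scale=30)
        if out is None or r.cost<out[0]-1e-9: out=(r.cost,r.x)
    return out
E
python3 - <<'E'
from kin import *
c,P,s,f=fit(); print(c,P.round(4),s); print(np.round(f,3))
if c<.01:
  np.savez('kin.npz',P=P,s=s)
  for az in(90,60,45):
   for p in(45,55):
    a,b=np.radians(az),np.radians(p)
    X=np.array([np.cos(b)*np.cos(a),np.cos(b)*np.sin(a),-np.sin(b)]); U=np.array([np.sin(b)*np.cos(a),np.sin(b)*np.sin(a),np.cos(b)])
    for sg in(1,-1):
      M=np.stack([X,sg*U,np.cross(X,sg*U)],1)
      for t in([.482,.02,.045],[.55,.02,.16],[.70,.02,.17]):
        r=ik(np.array(t),M,P,s,[[32,0,-17,0,-75,-31],[10,10,-20,60,-60,60],[10,10,-20,-60,-60,-100],[40,0,-20,-60,-60,100],[40,0,-20,60,-60,-100]])
        print(az,p,sg,t,'%.2g'%r[0],r[1].round(0))
E
```

```text
0.027913246287873998 [ 3.654000e-01 -1.903000e-01 -2.063000e-01  5.548000e-01  4.270000e-02
  1.422000e-01  1.889000e-01  2.699616e+02] (-1, -1)
[ 0.024 -0.012  0.177 -0.    -0.     0.001 -0.014 -0.001 -0.15   0.001
 -0.001 -0.001  0.007 -0.022 -0.027  0.001  0.     0.001  0.   ]
```

```bash
python3 -m crank '[{"linear":[0,-0.4,0.4],"rot":[0,0,1],"hand":0},{"linear":[0,-0.4,0.4],"rot":[0,0,1],"hand":0},{"linear":[0,-0.4,0.4],"rot":[0,0,1],"hand":0},{"linear":[0,-0.4,0.4],"rot":[0,0,1],"hand":0},{"linear":[0,-0.4,0],"rot":[0,0,1],"hand":0},{"linear":[0,-0.4,0],"rot":[0,0,1],"hand":0},{"linear":[0,-0.4,0],"rot":[0,0,1],"hand":0},{"linear":[0,-0.4,0],"rot":[0,0,1],"hand":0},{"linear":[0,0,0],"rot":[0,0,0],"hand":0}]'; python3 -c "
from h import *
st(45,-1); o=monitor.get_obs(); print(repr(o['joint_pos']),o['tool_pos'],o['orientation'])"
```

```text
clock: 4.82
tool_pos: [0.5081, -0.0485, 0.3372]
orientation: [-92.9, 56.1, 30.0]
force: [0.2, -0.6, -0.3]
opening: 0.0006
t 4.83 tcp [ 0.5081 -0.0485  0.3372] xt [ 0.483  0.279 -0.83 ] yt [-0.693 -0.457 -0.558] J [  5.2 -13.2 -22.7 -17.7 -50.5  35.3] F [ 0.21 -0.61 -0.34] op 0.001
rot to target (deg) [  4.6 -10.4 -33.3]
array([  5.17578177, -13.22236452, -22.68039934, -17.68078225,
       -50.49693556,  35.30974399]) [ 0.50811089 -0.04850924  0.33715669] [-92.85312938  56.06591354  29.99704511]
```

```bash
python3 -m crank '[{"linear":[0,-0.2,0],"rot":[0,0,1],"hand":0},{"linear":[0,-0.2,0],"rot":[0,0,1],"hand":0},{"linear":[0,-0.2,0],"rot":[0,0,1],"hand":0},{"linear":[0,-0.2,0],"rot":[0,0,1],"hand":0},{"linear":[0,-0.2,0],"rot":[0,0,1],"hand":0},{"linear":[0,-0.2,0],"rot":[0,0,1],"hand":0},{"linear":[0.2,-0.2,0],"rot":[0,0,1],"hand":0},{"linear":[0.2,0,0],"rot":[0,0,1],"hand":0},{"linear":[0.2,0,0],"rot":[0,0,1],"hand":0},{"linear":[0.2,0,0],"rot":[0,0,1],"hand":0},{"linear":[0.2,0,0],"rot":[0,0,1],"hand":0},{"linear":[0,0,0],"rot":[0,0,1],"hand":0},{"linear":[0,0,0],"rot":[0,0,0],"hand":0}]'; python3 -c "
from h import *
st(45,-1); o=monitor.get_obs(); print(repr(o['joint_pos']),o['tool_pos'],o['orientation'])"
```

```text
clock: 6.45
tool_pos: [0.5598, -0.1189, 0.3388]
orientation: [-90.5, 56.7, 93.6]
force: [1.2, 0.0, -0.9]
opening: 0.0001
t 6.45 tcp [ 0.5598 -0.1189  0.3388] xt [-0.034  0.548 -0.836] yt [ 0.061 -0.834 -0.549] J [-15.3  17.3  15.1 -31.6 -98.3 107.6] F [ 1.25  0.01 -0.9 ] op 0.0
rot to target (deg) [  9.8  -8.9 -94.8]
array([-15.29119712,  17.31127371,  15.11614927, -31.64861455,
       -98.34830054, 107.61724547]) [ 0.55984592 -0.11887002  0.33875308] [-90.50714333  56.7287108   93.56932858]
```

```bash
cat > kfit.py <<'E'
from kin import *
import kin
D=kin.D+[([5.1758,-13.2224,-22.6804,-17.6808,-50.4969,35.3097],[.50811,-.04851,.33716],[-92.853,56.066,29.997]),
([-15.2912,17.3113,15.1161,-31.6486,-98.3483,107.6172],[.55985,-.11887,.33875],[-90.507,56.729,93.569])]
s=(-1,-1)
def fk(q,P,s=s):
    r0,off,h,a2,a3,ex,L,c6,wy,wz,j3s=P
    A=R('z',q[0]); p=A@[r0,off,h]
    B=A@R('y',q[1]); p=p+B@[0,0,a2]
    C=B@R('y',-q[2]); p=p+C@[a3,0,ex]
    F=C@R('x',s[0]*q[3]); E=F@R('y',-q[4])
    p=p+F@[0,wy,0]+E@[L,0,wz]
    return p,E@R('x',s[1]*q[5]+c6)
kin.fk=fk
def f(P):
    e=[]
    for q,x,o in D:
        p,M=fk(q,P); e+=list((p-x)*10); e+=list((Ro.from_matrix(M)*Ro.from_euler('xyz',o,degrees=True).inv()).as_rotvec())
    return e
r=least_squares(lambda P:np.r_[f(P),P[8:]*1e-3],[.02,-.19,.2,.6,.44,0,.3,270,0,0,0])
P=r.x
if __name__=='__main__': print(r.cost,P.round(4)); print(np.array(r.fun[:30]).reshape(5,6).round(3))
E
python3 kfit.py
```

```text
1.1265262114885204e-05 [ 1.000000e-04 -6.000000e-04  1.986000e-01  6.019000e-01  4.632000e-01
 -1.000000e-04  3.783000e-01  2.699771e+02 -1.913000e-01  2.000000e-04
  0.000000e+00]
[[-0.001 -0.    -0.002 -0.    -0.     0.   ]
 [ 0.001  0.002  0.002  0.001 -0.001 -0.001]
 [ 0.    -0.001  0.     0.001  0.     0.   ]
 [-0.    -0.     0.    -0.    -0.     0.   ]
 [-0.001  0.001 -0.001  0.    -0.     0.   ]]
```

```bash
cat > plan.py <<'E'
from kfit import *
q5=np.array(D[-1][0])
def pose(az,p,sg=-1):
    a,b=np.radians(az),np.radians(p)
    X=np.array([np.cos(b)*np.cos(a),np.cos(b)*np.sin(a),-np.sin(b)]); U=np.array([np.sin(b)*np.cos(a),np.sin(b)*np.sin(a),np.cos(b)])
    return np.stack([X,sg*U,np.cross(X,sg*U)],1)
E
python3 - <<'E'
from plan import *
for az in(88.8,70,60,45):
   for p in(35,45,55):
    for t in([.482,.01,.045],[.55,.01,.16],[.70,.02,.17]):
        r=ik(np.array(t),pose(az,p),P,s,[q5]+[d[0] for d in D[3:]])
        q=r[1]; A=R('z',q[0])
        el=A@R('y',q[1])@[0,0,P[3]]+[0,0,P[2]]; C=A@R('y',q[1]-q[2]); wr0=el+C@[P[4],0,0]; w1=wr0+C@R('x',-q[3])@[0,P[8],0]
        print(az,p,t,'%.1g'%r[0],q.round(0),'elbow',el.round(2),'w0',wr0.round(2),'w1',w1.round(2))
E
```

```text
88.8 35 [0.482, 0.01, 0.045] 3e-32 [-20.  34. -12. -53. -77. 137.] elbow [ 0.31 -0.12  0.7 ] w0 [ 0.62 -0.23  0.37] w1 [ 0.48 -0.3   0.26]
88.8 35 [0.55, 0.01, 0.16] 3e-26 [-18.  27.  -2. -52. -86. 123.] elbow [ 0.26 -0.08  0.73] w0 [ 0.65 -0.21  0.51] w1 [ 0.54 -0.3   0.38]
88.8 35 [0.7, 0.02, 0.17] 4e-25 [-14.  36.  17. -53. -89. 113.] elbow [ 0.35 -0.09  0.68] w0 [ 0.77 -0.19  0.53] w1 [ 0.69 -0.29  0.39]
88.8 45 [0.482, 0.01, 0.045] 1e-30 [-15.  28. -15. -48. -69. 130.] elbow [ 0.27 -0.07  0.73] w0 [ 0.6  -0.16  0.42] w1 [ 0.48 -0.26  0.31]
88.8 45 [0.55, 0.01, 0.16] 1e-27 [-12.  23.  -4. -45. -79. 116.] elbow [ 0.23 -0.05  0.75] w0 [ 0.63 -0.14  0.55] w1 [ 0.54 -0.26  0.43]
88.8 45 [0.7, 0.02, 0.17] 3e-23 [ -9.  33.  15. -45. -83. 108.] elbow [ 0.32 -0.05  0.71] w0 [ 0.76 -0.12  0.57] w1 [ 0.69 -0.25  0.44]
88.8 55 [0.482, 0.01, 0.045] 2e-23 [ -7.  23. -18. -41. -61. 120.] elbow [ 0.23 -0.03  0.75] w0 [ 0.58 -0.07  0.45] w1 [ 0.48 -0.21  0.36]
88.8 55 [0.55, 0.01, 0.16] 2e-19 [ -6.  18.  -6. -37. -72. 108.] elbow [ 0.19 -0.02  0.77] w0 [ 0.61 -0.06  0.57] w1 [ 0.55 -0.21  0.47]

[... 3077 characters left out ...]
4 -0.16  0.43] w1 [ 0.29 -0.18  0.31]
45 45 [0.55, 0.01, 0.16] 1e-20 [-10.   6. -24. -55. -45.  91.] elbow [ 0.07 -0.01  0.8 ] w0 [ 0.46 -0.08  0.56] w1 [ 0.36 -0.18  0.43]
45 45 [0.7, 0.02, 0.17] 8e-20 [ -5.  17.  -9. -51. -44.  82.] elbow [ 0.17 -0.02  0.77] w0 [ 0.59 -0.06  0.57] w1 [ 0.51 -0.17  0.44]
45 55 [0.482, 0.01, 0.045] 2e-19 [ -5.  11. -33. -53. -33.  93.] elbow [ 0.12 -0.01  0.79] w0 [ 0.45 -0.04  0.46] w1 [ 0.33 -0.14  0.35]
45 55 [0.55, 0.01, 0.16] 1e-20 [  1.   4. -25. -38. -40.  69.] elbow [0.05 0.   0.8 ] w0 [0.45 0.01 0.57] w1 [ 0.4  -0.14  0.47]
45 55 [0.7, 0.02, 0.17] 1e-26 [  3.  16.  -9. -35. -43.  64.] elbow [0.17 0.01 0.78] w0 [0.59 0.03 0.58] w1 [ 0.55 -0.13  0.48]
```

The model fits all five poses to within 0.2 mm, and the sideways finger (pointing +y, 45° down, jaws in a vertical plane) reaches every waypoint. The same orientation serves for both pushing and catching.

```bash
cat >> h.py <<'E'
def tgt(az=88.8,p=45,sg=-1):
    a,b=np.radians(az),np.radians(p)
    X=np.array([np.cos(b)*np.cos(a),np.cos(b)*np.sin(a),-np.sin(b)]); U=np.array([np.sin(b)*np.cos(a),np.sin(b)*np.sin(a),np.cos(b)])
    T=Ro.from_matrix(np.stack([X,sg*U,np.cross(X,sg*U)],1))
    o=monitor.get_obs(); R=Ro.from_euler('xyz',o['orientation'],degrees=True)
    print('t %.2f'%o['clock'],'tcp',o['tool_pos'].round(4),'J',o['joint_pos'].round(1),'F',o['force'].round(2),'rot left /5deg',((T*R.inv()).as_rotvec(degrees=True)/5).round(2))
def lid(s):
    "lid angle from depth: points between y .03 and .17 above rim; hinge at .6205,.07"
    W=world(s).reshape(-1,3); q=W[(W[:,1]>.06)&(W[:,1]<.165)&(W[:,2]>.09)&(W[:,2]<.24)&(W[:,0]>.46)&(W[:,0]<.68)]
    if len(q)<30: print('few',len(q)); return
    x=.6205-(q[:,0]+.0209*(q[:,1]-.09)); z=q[:,2]-.07
    a=np.arctan2(z,x); r=np.hypot(x,z); print('lid n',len(q),'angle med %.3f  p10 %.3f p90 %.3f'%(np.median(a),*np.percentile(a,[10,90])),'r max %.3f'%np.percentile(r,98))
E
python3 - <<'E'
from h import *
tgt()
for n in('side','top'): lid(dict(np.load('pics/%s0.png.npz'%n)))
E
```

```text
t 6.45 tcp [ 0.5598 -0.1189  0.3388] J [-15.3  17.3  15.1 -31.6 -98.3 107.6] F [ 1.25  0.01 -0.9 ] rot left /5deg [ 2.34  0.11 -1.03]
lid n 1108 angle med 1.802  p10 1.769 p90 1.839 r max 0.142
lid n 878 angle med 1.821  p10 1.795 p90 1.859 r max 0.142
```

```bash
python3 -m crank '[{"linear":[0.65,0,0],"rot":[0.59,0,-0.26],"hand":0},{"linear":[0.65,0,0],"rot":[0.59,0.05,-0.26],"hand":0},{"linear":[0.65,0,0],"rot":[0.59,0.05,-0.26],"hand":0},{"linear":[0.65,0,0],"rot":[0.59,0,-0.26],"hand":0},{"linear":[0,0.5,-0.4],"rot":[0,0,0],"hand":0},{"linear":[0,0.6,-0.6],"rot":[0,0,0],"hand":0},{"linear":[0,0.6,-0.6],"rot":[0,0,0],"hand":0},{"linear":[0,0.6,-0.6],"rot":[0,0,0],"hand":0},{"linear":[0,0.2,-0.5],"rot":[0,0,0],"hand":0},{"linear":[0,0,0],"rot":[0,0,0],"hand":0}]'; python3 -c "
from h import *
tgt(); s=shot('side','side2.png');lid(s); cv2.imwrite('pics/side2z.png',cv2.resize(s['image'][100:290,140:400],None,fx=3,fy=3)[:,:,::-1])"
```

```text
clock: 7.7
tool_pos: [0.7142, 0.0443, 0.1778]
orientation: [-88.6, 45.2, 88.2]
force: [-0.0, -0.1, 0.4]
opening: 0.0006
t 7.70 tcp [0.7142 0.0443 0.1778] J [ -6.9  32.2  15.8 -45.1 -81.9 103.8] F [-0.   -0.1   0.42] rot left /5deg [ 0.04 -0.19  0.32]
lid n 1121 angle med 1.803  p10 1.766 p90 1.838 r max 0.143
```

View pics/side2z.png

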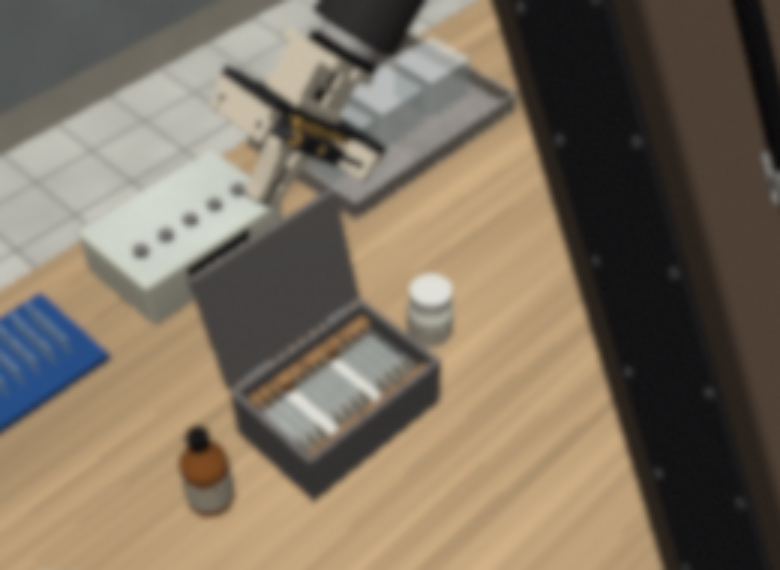

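```bash
python3 -m crank '[{"linear":[-0.3,-0.12,-0.1],"rot":[0,-0.1,0.16],"hand":0},{"linear":[-0.3,-0.12,-0.07],"rot":[0,-0.1,0.16],"hand":0},{"linear":[-0.12,0,0],"rot":[0,0,0],"hand":0},{"linear":[-0.12,0,0],"rot":[0,0,0],"hand":0},{"linear":[-0.12,0,0],"rot":[0,0,0],"hand":0},{"linear":[-0.12,0,0],"rot":[0,0,0],"hand":0},{"linear":[-0.12,0,0],"rot":[0,0,0],"hand":0}]'; python3 -c "
from h import *
tgt(); s=shot('top','top3.png');lid(s)"
```

```text
clock: 8.62
tool_pos: [0.6451, 0.026, 0.1794]
orientation: [-91.3, 45.5, 87.5]
force: [1.2, -0.8, -0.0]
opening: 0.0005
t 8.62 tcp [0.6451 0.026  0.1794] J [ -9.1  27.1   7.1 -44.9 -80.4 110. ] F [ 1.2  -0.81 -0.04] rot left /5deg [0.11 0.18 0.07]
lid n 596 angle med 1.647  p10 1.623 p90 1.686 r max 0.142
```

```bash
python3 -m crank '[{"linear":[-0.12,0,-0.06],"rot":[0,0.1,0],"hand":0},{"linear":[-0.1,0,-0.06],"rot":[0,0.1,0],"hand":0},{"linear":[-0.08,0,-0.06],"rot":[0,0,0],"hand":0}]'; python3 -c "
from h import *
tgt(); s=shot('top','top4.png');lid(s)"
```

```text
clock: 9.05
tool_pos: [0.6252, 0.0262, 0.1678]
orientation: [-89.7, 45.5, 88.7]
force: [0.5, -0.8, 0.6]
opening: 0.0007
t 9.05 tcp [0.6252 0.0262 0.1678] J [ -9.2  26.7   4.7 -44.8 -79.8 110.7] F [ 0.46 -0.78  0.61] rot left /5deg [ 0.11 -0.04  0.06]
lid n 278 angle med 1.467  p10 1.444 p90 1.502 r max 0.144
```

```bash
python3 -m crank '[{"linear":[-0.09,0,0],"rot":[0,0,0],"hand":0},{"linear":[0.05,-0.6,0],"rot":[0,0,0],"hand":0},{"linear":[0,-0.6,0],"rot":[0,0,0],"hand":0}]'; python3 -c "
from h import *
tgt(); s=shot('top','top5.png');lid(s)"
```

```text
clock: 9.48
tool_pos: [0.6206, -0.0446, 0.1674]
orientation: [-89.6, 45.5, 89.0]
force: [0.9, 0.3, 0.0]
opening: 0.0005
t 9.47 tcp [ 0.6206 -0.0446  0.1674] J [-15.   28.8   7.7 -43.1 -84.4 114.1] F [0.88 0.26 0.01] rot left /5deg [ 0.09 -0.06  0.02]
lid n 219 angle med 1.372  p10 1.335 p90 1.460 r max 0.142
```

```bash
python3 -m crank '[{"linear":[-0.6,0.1,-0.1],"rot":[0,0,0],"hand":0},{"linear":[-0.55,0.2,-0.2],"rot":[0,0,0],"hand":0},{"linear":[0,0.5,0],"rot":[0,0,0],"hand":0}]'; python3 -c "
from h import *
tgt(); s=shot('top','top6.png');lid(s)"
```

```text
clock: 9.9
tool_pos: [0.5489, -0.0034, 0.1467]
orientation: [-89.4, 45.6, 88.8]
force: [1.8, 0.8, -0.2]
opening: 0.0004
t 9.90 tcp [ 0.5489 -0.0034  0.1467] J [-13.1  23.6  -3.9 -44.3 -78.3 117. ] F [ 1.75  0.78 -0.19] rot left /5deg [ 0.13 -0.09  0.09]
lid n 459 angle med 1.266  p10 1.209 p90 1.407 r max 0.142
```

```bash
python3 -m crank '[{"linear":[0,0.12,0],"rot":[0,0,0],"hand":0},{"linear":[0,0,-0.02],"rot":[0,0,0],"hand":0}]'; python3 -c "
from h import *
tgt(); s=shot('side','side7.png');lid(s)
cv2.imwrite('pics/side7z.png',cv2.resize(s['image'][100:290,140:400],None,fx=3,fy=3)[:,:,::-1])
s=shot('top','top7.png');lid(s)"
```

```text
clock: 10.2
tool_pos: [0.5493, 0.0084, 0.1469]
orientation: [-89.5, 45.5, 88.8]
force: [-0.1, -0.3, -0.3]
opening: 0.0004
t 10.20 tcp [0.5493 0.0084 0.1469] J [-12.1  23.3  -4.4 -44.7 -77.7 116.6] F [-0.09 -0.34 -0.3 ] rot left /5deg [ 0.11 -0.07  0.06]
lid n 284 angle med 1.123  p10 1.102 p90 1.158 r max 0.145
lid n 603 angle med 1.192  p10 1.135 p90 1.339 r max 0.141
```

View pics/side7z.png

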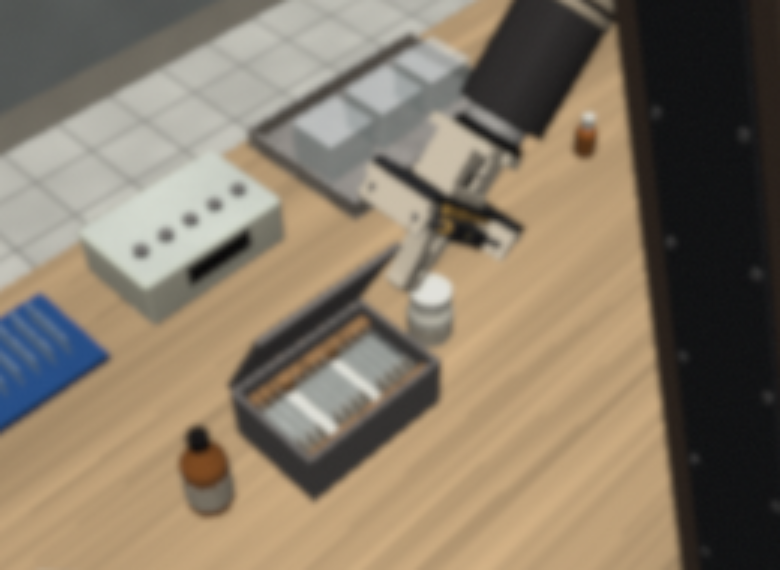

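The side view shows the fingertip at about (400,280) in the zoom, under the right end of the lid near its lip. The lid is at about 1.1 rad and almost on the finger. I'll hold for 3 rows and check that it stops there.

```bash
python3 -m crank '[{"linear":[0,0,0],"rot":[0,0,0],"hand":0},{"linear":[0,0,0],"rot":[0,0,0],"hand":0},{"linear":[0,0,0],"rot":[0,0,0],"hand":0}]'; python3 -c "
from h import *
tgt(); s=shot('side','side8.png');lid(s)
s=shot('top','top8.png');lid(s);
cv2.imwrite('pics/top8z.png',cv2.resize(s['image'][120:260,170:370],None,fx=4,fy=4)[:,:,::-1])"
```

```text
clock: 10.68
tool_pos: [0.5496, 0.0069, 0.1461]
orientation: [-89.4, 45.6, 88.8]
force: [-0.8, -0.3, 0.2]
opening: 0.0009
t 10.68 tcp [0.5496 0.0069 0.1461] J [-12.3  23.4  -4.3 -44.7 -77.7 116.7] F [-0.77 -0.28  0.25] rot left /5deg [ 0.11 -0.08  0.08]
lid n 275 angle med 1.115  p10 1.092 p90 1.149 r max 0.144
lid n 617 angle med 1.184  p10 1.131 p90 1.337 r max 0.142
```

View pics/top8z.png

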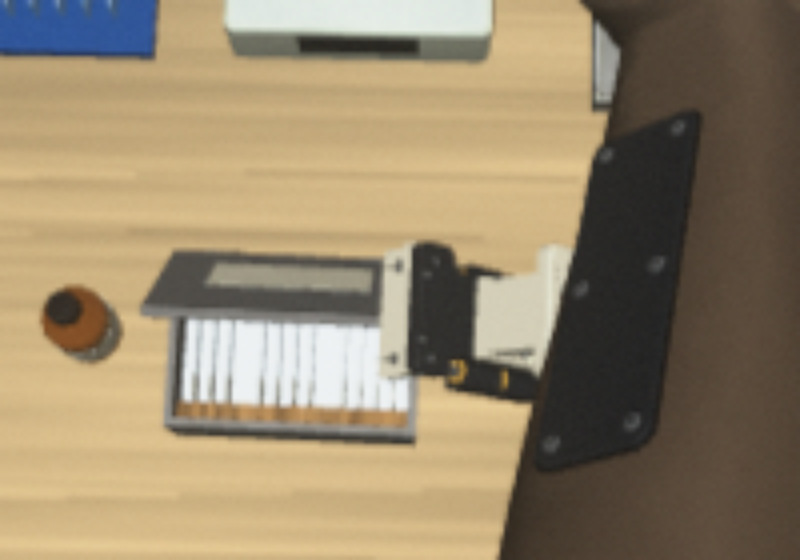

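The lid rests still on the finger at about 1.1 rad (1.115, then unchanged), so it is caught. I now lower it slowly along the arc.

```bash
python3 -m crank '[{"linear":[-0.07,-0.01,-0.04],"rot":[0,0,0],"hand":0},{"linear":[-0.07,-0.01,-0.04],"rot":[0,0,0],"hand":0},{"linear":[-0.07,-0.01,-0.05],"rot":[0,0,0],"hand":0},{"linear":[-0.07,-0.01,-0.05],"rot":[0,0,0],"hand":0},{"linear":[-0.07,-0.01,-0.05],"rot":[0,0,0],"hand":0},{"linear":[-0.07,-0.01,-0.05],"rot":[0,0,0],"hand":0}]'; cat >> h.py <<'E'
def est():
    o=monitor.get_obs(); x,y,z=o['tool_pos']; c=.6196-(x+.0095); h=z+.0297+y-.07
    th=np.arctan2(h,c); print('finger theta %.3f r %.3f'%(th,np.hypot(c,h)))
    for d in(.1,.2,.3,.4):
        t=th-d; print('  to %.2f: units dx %.2f dz %.2f (r=.128,y=.003)'%(t,(.610-.128*np.cos(t)-x)/.06,(.07+.128*np.sin(t)-.0327-z)/.06))
E
python3 -c "
from h import *
tgt(); est(); s=shot('side','side9.png');lid(s)"
```

```text
clock: 11.52
tool_pos: [0.5227, 0.0031, 0.1282]
orientation: [-89.5, 45.6, 88.8]
force: [-0.2, -0.5, -0.6]
opening: 0.0005
t 11.53 tcp [0.5227 0.0031 0.1282] J [-13.3  23.   -7.9 -44.9 -76.  119.6] F [-0.21 -0.54 -0.62] rot left /5deg [ 0.11 -0.08  0.08]
finger theta 0.805 r 0.126
  to 0.71: units dx -0.17 dz -0.13 (r=.128,y=.003)
  to 0.61: units dx -0.30 dz -0.30 (r=.128,y=.003)
  to 0.51: units dx -0.41 dz -0.48 (r=.128,y=.003)
  to 0.41: units dx -0.50 dz -0.67 (r=.128,y=.003)
lid n 361 angle med 0.887  p10 0.828 p90 1.051 r max 0.144
```

```bash
python3 -m crank '[{"linear":[-0.07,0,-0.06],"rot":[0,0,0],"hand":0},{"linear":[-0.06,0,-0.06],"rot":[0,0,0],"hand":0},{"linear":[-0.06,0,-0.06],"rot":[0,0,0],"hand":0},{"linear":[-0.06,0,-0.06],"rot":[0,0,0],"hand":0},{"linear":[-0.05,0,-0.07],"rot":[0,0,0],"hand":0},{"linear":[-0.05,0,-0.07],"rot":[0,0,0],"hand":0},{"linear":[-0.04,0,-0.07],"rot":[0,0,0],"hand":0},{"linear":[-0.04,0,-0.07],"rot":[0,0,0],"hand":0}]'; 
python3 -c "
from h import *
tgt(); est(); s=shot('side','side10.png');lid(s)
cv2.imwrite('pics/side10z.png',cv2.resize(s['image'][120:290,160:380],None,fx=3.5,fy=3.5)[:,:,::-1])"
```

```text
clock: 12.58
tool_pos: [0.4949, 0.0027, 0.0944]
orientation: [-89.4, 45.6, 88.8]
force: [-0.4, -0.6, 0.3]
opening: 0.0007
t 12.57 tcp [0.4949 0.0027 0.0944] J [-14.1  24.  -12.1 -45.5 -72.8 124. ] F [-0.44 -0.62  0.27] rot left /5deg [ 0.12 -0.08  0.08]
finger theta 0.458 r 0.128
  to 0.36: units dx -0.08 dz -0.20 (r=.128,y=.003)
  to 0.26: units dx -0.14 dz -0.41 (r=.128,y=.003)
  to 0.16: units dx -0.19 dz -0.62 (r=.128,y=.003)
  to 0.06: units dx -0.21 dz -0.83 (r=.128,y=.003)
lid n 798 angle med 0.529  p10 0.483 p90 0.675 r max 0.142
```

View pics/side10z.png

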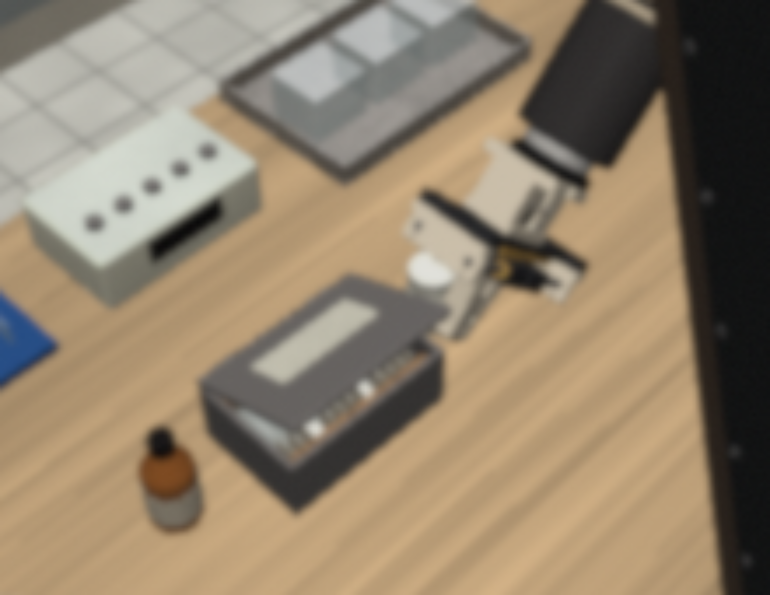

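```bash
python3 -m crank '[{"linear":[-0.04,-0.01,-0.07],"rot":[0,0,0],"hand":0},{"linear":[-0.04,-0.01,-0.07],"rot":[0,0,0],"hand":0},{"linear":[-0.03,-0.01,-0.07],"rot":[0,0,0],"hand":0},{"linear":[-0.03,-0.01,-0.07],"rot":[0,0,0],"hand":0},{"linear":[-0.02,-0.01,-0.07],"rot":[0,0,0],"hand":0},{"linear":[-0.02,-0.01,-0.07],"rot":[0,0,0],"hand":0},{"linear":[-0.02,-0.01,-0.06],"rot":[0,0,0],"hand":0},{"linear":[-0.01,-0.01,-0.06],"rot":[0,0,0],"hand":0}]'; 
python3 -c "
from h import *
tgt(); est(); s=shot('side','side11.png');lid(s)
cv2.imwrite('pics/side11z.png',cv2.resize(s['image'][120:290,160:380],None,fx=3.5,fy=3.5)[:,:,::-1])"
```

```text
clock: 13.62
tool_pos: [0.4811, -0.0022, 0.0593]
orientation: [-89.4, 45.6, 88.8]
force: [0.2, -0.2, -0.8]
opening: 0.0005
t 13.62 tcp [ 0.4811 -0.0022  0.0593] J [-15.2  26.5 -14.3 -46.2 -70.2 128.1] F [ 0.23 -0.2  -0.76] rot left /5deg [ 0.11 -0.09  0.08]
finger theta 0.129 r 0.130
  to 0.03: units dx 0.02 dz -0.30 (r=.128,y=.003)
  to -0.07: units dx 0.02 dz -0.52 (r=.128,y=.003)
  to -0.17: units dx 0.05 dz -0.73 (r=.128,y=.003)
  to -0.27: units dx 0.09 dz -0.94 (r=.128,y=.003)
lid n 90 angle med 0.161  p10 0.148 p90 0.190 r max 0.141
```

View pics/side11z.png

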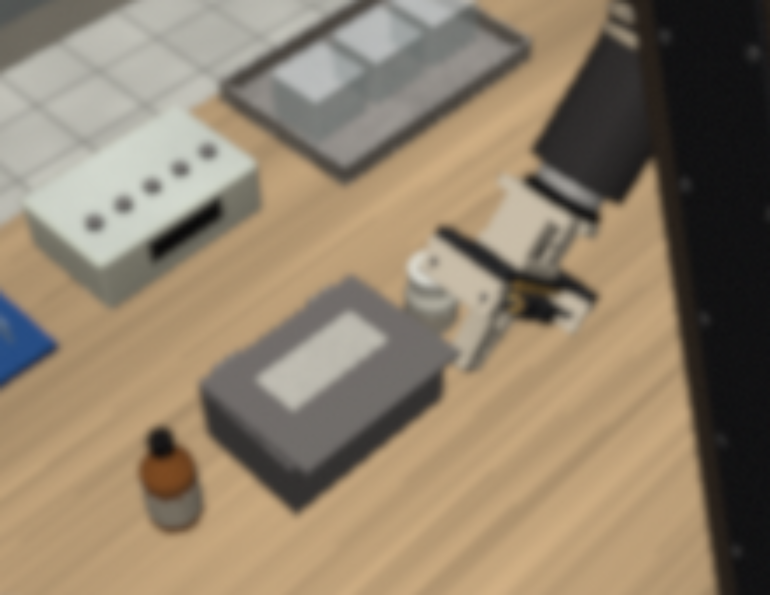

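```bash
python3 -m crank '[{"linear":[0,0,-0.045],"rot":[0,0,0],"hand":0},{"linear":[0,0,-0.045],"rot":[0,0,0],"hand":0},{"linear":[0,0,-0.045],"rot":[0,0,0],"hand":0},{"linear":[0,0,-0.045],"rot":[0,0,0],"hand":0},{"linear":[0,0,-0.04],"rot":[0,0,0],"hand":0},{"linear":[0,0,-0.04],"rot":[0,0,0],"hand":0},{"linear":[0,0,-0.03],"rot":[0,0,0],"hand":0},{"linear":[0,0,-0.03],"rot":[0,0,0],"hand":0},{"linear":[0,0,-0.03],"rot":[0,0,0],"hand":0},{"linear":[0,0,-0.03],"rot":[0,0,0],"hand":0},{"linear":[0,0,-0.03],"rot":[0,0,0],"hand":0},{"linear":[0,0,-0.03],"rot":[0,0,0],"hand":0}]'; 
cat >> h.py <<'E'
def flat(s):
    W=world(s); q=W.reshape(-1,3); q=q[(q[:,1]>.02)&(q[:,1]<.165)&(q[:,2]>.072)&(q[:,2]<.11)&(q[:,0]>.47)&(q[:,0]<.63)]
    A=np.c_[q[:,0]-.62,q[:,1]-.09,np.ones(len(q))]; c=np.linalg.lstsq(A,q[:,2],rcond=None)[0]
    print('top plane slope x %.3f y %.3f z at hinge %.4f n %d'%(*c,len(q)),'x range',np.percentile(q[:,0],[1,99]).round(4))
E
python3 -c "
from h import *
tgt(); est(); s=shot('side','side12.png');flat(s); s=shot('top','top12.png');flat(s)
cv2.imwrite('pics/top12z.png',cv2.resize(s['image'][120:260,170:370],None,fx=4,fy=4)[:,:,::-1])"
```

```text
clock: 15.18
tool_pos: [0.4812, -0.002, 0.0311]
orientation: [-89.4, 45.6, 88.8]
force: [0.2, 0.3, 0.8]
opening: 0.0004
t 15.18 tcp [ 0.4812 -0.002   0.0311] J [-15.4  29.2 -14.8 -47.  -68.1 130.7] F [0.23 0.33 0.8 ] rot left /5deg [ 0.11 -0.09  0.08]
finger theta -0.087 r 0.129
  to -0.19: units dx 0.05 dz -0.29 (r=.128,y=.003)
  to -0.29: units dx 0.10 dz -0.50 (r=.128,y=.003)
  to -0.39: units dx 0.17 dz -0.70 (r=.128,y=.003)
  to -0.49: units dx 0.26 dz -0.89 (r=.128,y=.003)
top plane slope x 0.002 y -0.003 z at hinge 0.0807 n 1825 x range [0.4795 0.6214]
top plane slope x -0.000 y -0.000 z at hinge 0.0781 n 2527 x range [0.4822 0.6231]
```

View pics/top12z.png

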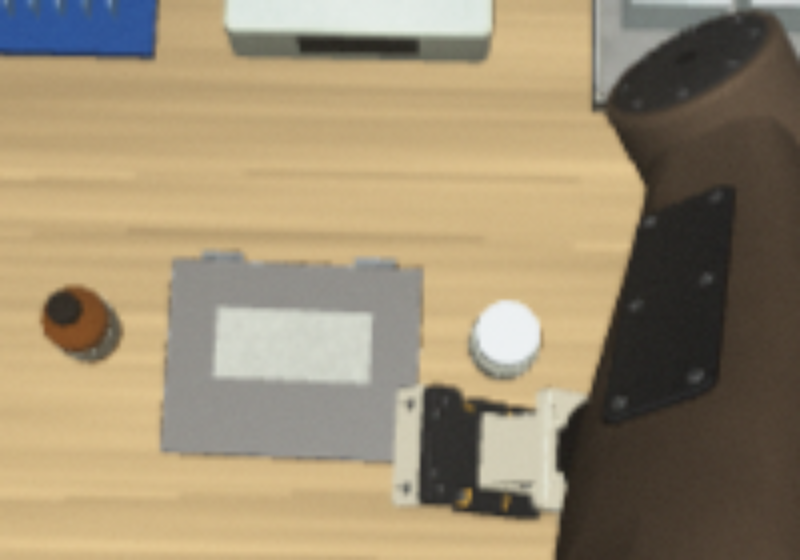

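The lid is shut: its top plane has zero slope and sits at 78–80 mm, against the expected 78 mm. The finger hangs about 9 mm below the lip. I'll withdraw it straight towards the robot, then up and away.

```bash
python3 -m crank '[{"linear":[-0.3,0,0],"rot":[0,0,0],"hand":0},{"linear":[-0.4,0,0],"rot":[0,0,0],"hand":0},{"linear":[-0.4,0,0],"rot":[0,0,0],"hand":0},{"linear":[-0.3,-0.1,0.1],"rot":[0,0,0],"hand":0},{"linear":[0,-0.4,0.5],"rot":[0,0,0],"hand":0},{"linear":[0,-0.5,0.6],"rot":[0,0,0],"hand":0},{"linear":[0,-0.5,0.6],"rot":[0,0,0],"hand":0},{"linear":[0,-0.5,0.6],"rot":[0,0,0],"hand":0},{"linear":[0,0,0],"rot":[0,0,0],"hand":0},{"linear":[0,0,0],"rot":[0,0,0],"hand":0}]'; 
python3 - <<'E'
from h import *
tgt(); s=shot('side','side13.png');flat(s); t=shot('top','top13.png');flat(t)
a=dict(np.load('pics/top0.png.npz')); W0=world(a); W1=world(t)
for nm,(c,hz) in dict(reagent=((.577,.243),.11),jar=((.571,-.063),.07)).items():
    for W in(W0,W1):
        q=W.reshape(-1,3); q=q[(np.hypot(q[:,0]-c[0],q[:,1]-c[1])<.045)&(abs(q[:,2]-hz)<.008)]; print(nm,q.mean(0).round(4),len(q))
r=(W1[...,2]>.072)&(W1[...,2]<.086); big=np.zeros_like(r);big[160:240,200:285]=1
p=W1[r&big.astype(bool)]; print('lid rect',cv2.minAreaRect((p[:,:2]*1000).astype(np.float32)))
cv2.imwrite('pics/diff.png',np.hstack([a['image'][:330,60:460],t['image'][:330,60:460]])[:,:,::-1])
E
```

```text
clock: 16.52
tool_pos: [0.3857, -0.1264, 0.1817]
orientation: [-89.2, 45.7, 88.9]
force: [-0.5, 1.6, 0.7]
opening: 0.0007
t 16.52 tcp [ 0.3857 -0.1264  0.1817] J [-29.6  16.5 -11.7 -37.9 -87.4 128.4] F [-0.5   1.6   0.75] rot left /5deg [ 0.13 -0.11  0.09]
top plane slope x 0.003 y -0.001 z at hinge 0.0807 n 1824 x range [0.4799 0.6211]
top plane slope x 0.001 y 0.000 z at hinge 0.0781 n 2524 x range [0.4823 0.6233]
reagent [0.5786 0.2486 0.1094] 55
reagent [0.5783 0.2487 0.11  ] 53
jar [ 0.5749 -0.0616  0.0695] 207
jar [ 0.5748 -0.0615  0.0698] 206
lid rect ((554.31201171875, 91.14775848388672), (180.32144165039062, 146.56654357910156), 88.884033203125)
```

View pics/diff.png

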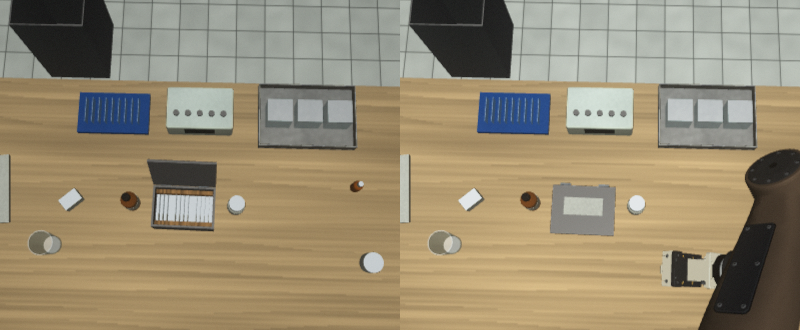

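The before/after pair shows the lid shut at (583,209). The case, reagent and jar are unmoved, and the gripper is clear at (690,268). Handing in.

```bash
python3 -c "
from plant import ticket
print(ticket.close_job())"
```

```text
the job is handed in; nothing more can be done
None
```

The lid is fully shut and the job is handed in, at 16.6 s of the 46 s allowed.

**What I did:** With the hand closed and tilted 45°, I pushed the lid from behind at its right end to about 1.4 rad, where it tipped and fell by itself. I moved the finger round in front and caught the lid on the upper finger's back at about 1.1 rad. It rested there without moving. I lowered it over about 4.5 s, slower towards the end, until the finger had dropped clear, about 9 mm below the lip. Then I withdrew forward and up.

**Last checks:**
- **Lid:** its top plane is flat within about 0.003 in slope and 78–81 mm high, where 78 mm is expected.
- **Case and neighbours:** the reagent and the jar are within 0.3 mm of where they stood. The case's yaw is unchanged, and comparing the before and after pictures shows no shift. The beaker and slip box look unmoved in those pictures. The arm hides the oil and the pot in the last top view, so I did not check them at the end; the arm passed only high above that area.
- **Forces:** wrist force readings at the end of each move stayed under 2 N. That is close to the sensor noise, so I confirmed the catch by the lid stopping in the images, not by force.

**What did not go as planned:** my first idea, a finger pointing forward, was out of reach because joint 3 hit its stop. It touched nothing, and I switched to coming in from the side.

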